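# Put a dissecting bench's clamps and jar back on their own places

### The arm

A 7-joint arm with a two-finger parallel gripper is mounted at the origin on the work surface. World frame = base frame: x ahead of the robot, y to its left, z up, the work surface at z = 0. Lengths are in m, angles in rad, forces in N, time in s.
With the tool pointing down it reaches from about 0.4 to 0.9 m from the base axis. Payload 5.6 kg.
Tool frame: the origin (TCP) lies midway between the tips of the shut fingers; the grasp point (between the pads) lies arm.grip_depth behind it (arm.grip_depth is the distance from the TCP to the grasp point, in m); y points along the fingers, z is the direction in which the jaws open and shut, and the axes are right-handed (so a half turn about y gives the same grasp; the last joint's range is limited). The gripper opens to 92 mm and grips with 3 to 60 N. Pads are 20 mm wide; open, the fingers measure 128 mm over their backs; the gripper's body (75 mm by 189 mm) begins 69 mm behind the grasp point.
Start: joints at [1.226, 0.468, -0.012, 1.603, 0.006, 1.071, -0.056], TCP at [0.193, -0.621, 0.215] pointing down, gripper open.
Joint ranges: [-2.53, 2.53], [-0.31, 2.02], [-1.57, 1.55], [0.28, 2.44], [-1.29, 4.43], [0.15, 1.84], [-2.92, 2.92]. Speed limits (rad/s): [2.57, 2.57, 3.14, 3.14, 3.14, 3.14, 3.14].

### API

Orientations are given as a unit quaternion [x, y, z, w].
In Python, from workcell import arm gives the robot as it stands. Calls block until the motion is done:
- arm.movep(position, orientation): joint-space move of the TCP to a pose.
- arm.move_straight(position, orientation=None, v=0.15, stop_force=None): straight line of the TCP; orientation=None keeps the orientation; v is the mean speed in m/s. With stop_force (N) it stops when the force on the tool has changed by that much, and returns True; else False.
- arm.goto_joints(angles): joint-space move.
- arm.command_gripper(opening, newtons=None): finger opening in m; newtons is the grip in N (None keeps the last); returns when the fingers have stopped.
- arm.hold(seconds).
- arm.solve_ik(position, orientation): joint angles nearest the present ones, or None.
- arm.capture(name): name is "side" or "top" or "wrist"; returns a dict with "image" (400x640x3 uint8, red, green, blue), "fx", "fy", "cx", "cy" (pixels), "R" (3x3) and "t" (3): a world point X has camera coordinates R X + t. Camera axes: x right, y down, z forward; pixel columns grow to the right and rows downward; lengths in m; the calibration is good to about 2 mm. A picture is of the moment at which its call begins. There is no depth.
A pose or a line that the arm cannot do raises arm.Unreachable and nothing moves.
- arm.close_job(): hands the job in, once; it reports no verdict.
Trained networks look in a picture, given as the dict that the camera call returned (one of the last four; its "shot" number tells which), for a name from the list of things; names that differ only in an ending like _2 or _b are one class to them, and where a whole thing is asked for, a point or a joint stands for the part that bears it (a point fixed in the world has none). Each returns a list of dicts, best first, with "conf" (0 to 1); they miss things now and then, are a little off and sometimes report something else, mostly with a low value. They report only what shows in the picture. A call takes as long as a camera call. They do not tell look-alikes from the thing itself.
- arm.silhouettes(picture, name): "pixels" (400x640 bool, what is visible of it) and "box" ([left, top, right, bottom] in pixels, round what is visible of it).
- arm.landmark_of(picture, name): "point" ([column, row] in pixels: a listed point, or the origin of a listed thing).
Readings, each from a call of its own:
- arm.current_time(): time.
- arm.current_joint_pos(): joint angles.
- arm.current_qvel(): joint speeds.
- arm.current_joint_efforts(): joint torques, N m.
- arm.current_eef_pos(): TCP position.
- arm.current_orientation(): TCP orientation.
- arm.current_force(): force on the tool from outside, world axes, zero at the start.
- arm.current_torque(): the same for the moment, N m.
- arm.current_gripper_width(): finger opening in m.
Only numpy, scipy, OpenCV 4.12 (cv2) and the standard library are available. Lean on these libraries where they do the work, as an engineer would, in place of code of your own. Each camera call takes 0.05 s, during which the arm holds its last target. There are 200 camera calls.

### The job

Beside the microscope, the two steel clamps and the lidded jar lie on one another's places. Set one of them aside on the empty round cork mat, let go of it, and then put everything right: the clamp with its jaws ratcheted shut on the slim black pad, the clamp with its jaws open on the broad black pad (each flat, lengthwise along its pad, either way round, hinge at the middle of the pad), and the jar upright in the middle of the white square tile. Never tip the jar over; finish with the cork mat empty.

Things in the scene. Friction and masses are not known exactly. Their poses are not given: they have to be found in the camera images.
- shut_clamp: Steel ring-handled clamp, RATCHETED SHUT (jaws together), loose, one rigid piece, 128 long, 52 wide over the rings, 45 g, lying flat on the tile at the start. Origin under the hinge; z up; x towards the jaw tips (end 44 ahead; rings end 84 behind). Hinge: flat-sided block 20 (x) x 14 (y) x 8 high, centred on the origin, near the centre of mass: grip it across y. The rest is 5 to 6 high.
- open_clamp: Like the shut clamp but OPEN: jaws spread in a V (20 mm across the tips), rings 81 mm wide overall; one rigid piece (stays open), 45 g, lying flat on the slim pad at the start. Same hinge block 20 (x) x 14 (y) x 8 high to grip across y, same origin under the hinge; z up; x towards the jaw tips (end 44 ahead; rings end 84 behind).
- jar: Round glass jar with a white lid, 48 diameter, 60 high, about 120 g, loose, standing. Origin: centre of the underside; z up along its axis. Grip across its diameter, mid-height. At the start it stands on the broad pad.
- slim_pad: Slim black rubber pad, 170 (x) x 50 (y), 4 thick, fixed to the bench. Origin: centre of its underside, at bench level. Place of the shut clamp.
- broad_pad: Broad black rubber pad, 170 (x) x 100 (y), 4 thick, fixed. Origin: centre of its underside, at bench level. Place of the open clamp.
- tile: White square ceramic tile, 80 x 80, 4 thick, fixed. Origin: centre of its underside, at bench level. Place of the jar.
- cork_mat: Round cork mat, 110 diameter, 4 thick, fixed; empty at the start: the free spot. Origin: centre of its underside, at bench level.
There are look-alikes about, which are no part of the job. Several things have the shape of the jar; the one meant has the colours described above. Leave any purple look-alike of the shut_clamp alone.

How it is judged:
On the way:
1. one of the three things has been set down on the cork mat and let go (((horizontal distance between jar and cork_mat below 0.045 m and z of jar in the frame of cork_mat below 0.01 m and angle between jar's own z axis and vertical below 0.12 rad and linear speed of jar below 0.02 m/s and contact force between jar and the fingers below 0.05 N) or (horizontal distance between shut_clamp and cork_mat below 0.045 m and z of shut_clamp in the frame of cork_mat below 0.01 m and angle between shut_clamp's own z axis and vertical below 0.12 rad and linear speed of shut_clamp below 0.02 m/s and contact force between shut_clamp and the fingers below 0.05 N) or (horizontal distance between open_clamp and cork_mat below 0.045 m and z of open_clamp in the frame of cork_mat below 0.01 m and angle between open_clamp's own z axis and vertical below 0.12 rad and linear speed of open_clamp below 0.02 m/s and contact force between open_clamp and the fingers below 0.05 N))), for 0.2 s.
At the end, for the whole second after the job is handed in: Shut clamp flat on the slim pad, open clamp flat on the broad pad: hinge within 15 mm of the pad centre, within 15 degrees of its long direction, either way round. Jar upright within 15 mm of the tile centre. All released and at rest; cork mat empty (horizontal distance between shut_clamp and slim_pad below 0.015 m and z of shut_clamp in the frame of slim_pad below 0.01 m and angle between each of shut_clamp, open_clamp, jar's own z axis and vertical below 0.12 rad and linear speed of each of shut_clamp, open_clamp, jar below 0.02 m/s and contact force between each of shut_clamp, open_clamp, jar and the fingers below 0.05 N and angle between the x axis of shut_clamp and the x axis of slim_pad, either way round below 0.26 rad and horizontal distance between open_clamp and broad_pad below 0.015 m and z of open_clamp in the frame of broad_pad below 0.01 m and angle between the x axis of open_clamp and the x axis of broad_pad, either way round below 0.26 rad and horizontal distance between jar and tile below 0.015 m and z of jar in the frame of tile below 0.01 m); the robot touches nothing.
It fails at once if the jar is tipped over (more than 45 degrees) (angle between jar's own z axis and vertical above 0.785 rad).
It also fails if it takes over 125 s, if anything falls off the work surface, if the arm or the gripper's body presses on something with over 40 N, if the wrist force passes 120 N, or if a joint passes its speed limit or range.

## Working session

There is one attempt and no reset: what is moved stays moved. The work goes in short steps, each a Python script; the robot and the scene stay as the last script left them, time stands still between calls to the robot, and variables do not carry over. Pictures are saved under pics/ and viewed, about 12 in all and at most 16, crops included, and the job is handed in when it is done.

```bash
mkdir -p pics; ls; python3 - <<'E'
from workcell import arm
import cv2
print(arm.grip_depth,arm.current_time(),arm.current_orientation(),arm.current_eef_pos())
for n in("top","side"):
    p=arm.capture(n); cv2.imwrite(f"pics/{n}0.png",p["image"][:,:,::-1])
    print(n,p["fx"],p["cx"],p["cy"],p["R"],p["t"])
    for k in("shut_clamp","open_clamp","jar","slim_pad","broad_pad","tile","cork_mat"):
        print(k,[(d["point"],round(d["conf"],2)) for d in arm.landmark_of(p,k)])
E
```

```text
pics
0.0187 0.0 [-0.10641154  0.69966549 -0.69848432  0.10613403] [ 0.19296576 -0.62010026  0.21367001]
top 423.85292899922365 314.09364388667746 200.83755046459672 [[-0.0262244  -0.99948056 -0.01873223]
 [-0.99300617  0.02820319 -0.11464436]
 [ 0.11511312  0.01559474 -0.99322997]] [0.02638454 0.50974973 1.12532002]
shut_clamp [([273.8, 172.5], 0.7), ([274.7, 239.8], 0.68)]
open_clamp [([194.9, 196.3], 0.48)]
jar [([359.8, 185.4], 0.76), ([312.5, 175.5], 0.74), ([357.9, 181.3], 0.34)]
slim_pad [([195.7, 203.0], 0.58)]
broad_pad [([358.7, 180.4], 0.71)]
tile [([276.8, 171.6], 0.76)]
cork_mat [([446.3, 204.8], 0.6)]
side 477.4604775915288 322.1688076077347 205.32403492635217 [[-0.93235769 -0.36123199  0.0148523 ]
 [-0.28078755  0.69762525 -0.65914897]
 [ 0.22774436 -0.61873295 -0.75186571]] [0.48509158 0.1732296  1.11975995]
shut_clamp [([344.2, 266.0], 0.56)]
open_clamp [([258.1, 326.6], 0.94)]
jar [([298.3, 213.9], 0.66), ([325.1, 178.7], 0.63)]
slim_pad [([260.6, 330.1], 0.73)]
broad_pad [([322.2, 178.0], 0.93), ([325.7, 180.9], 0.2)]
tile [([275.9, 238.6], 0.76)]
cork_mat [([374.0, 136.0], 0.77)]
```

```bash
python3 - <<'E'
import cv2
i=cv2.imread("pics/top0.png")[90:300,130:530]
cv2.imwrite("pics/top0c.png",cv2.resize(i,None,fx=2,fy=2,interpolation=cv2.INTER_CUBIC))
E
```

```text
(no output)
```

View pics/top0c.png

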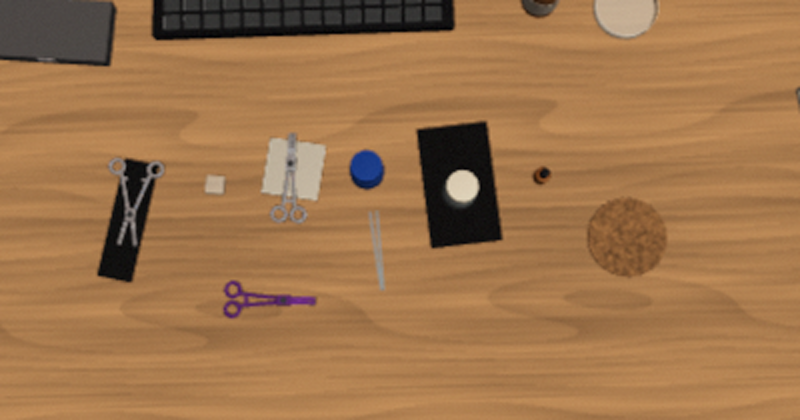

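View pics/side0.png

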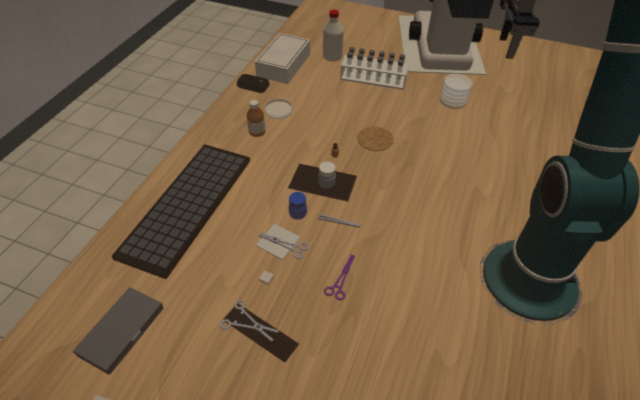

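The top crop shows the open clamp on the slim pad (hinge at about full-image 195,197, rings toward +x). The shut clamp is on the tile (hinge 275,171, jaws toward +x), and the white-lidded jar is on the broad pad (361,183). The cork mat at 443,208 is empty. The look-alikes are the blue jar at 313,175 and the purple clamp near 270,240.

```bash
cat > h.py <<'E'
from workcell import arm
import numpy as np, cv2
from scipy.spatial.transform import Rotation as Rn
def ray(p,px,z):
    px=np.atleast_2d(np.array(px,float))
    d=np.c_[(px[:,0]-p["cx"])/p["fx"],(px[:,1]-p["cy"])/p["fy"],np.ones(len(px))]@p["R"]
    c=-p["R"].T@p["t"]
    return (c+d*((z-c[2])/d[:,2])[:,None])[:,:2]
def rect(p,k,z,near=None):
    """all detections: (centre, long-axis angle deg, sizes mm, pca angle deg, conf)"""
    out=[]
    for d in arm.silhouettes(p,k):
        v,u=np.nonzero(d["pixels"])
        if len(u)<20: continue
        w=ray(p,np.c_[u,v],z)
        c,s,a=cv2.minAreaRect((w*1000).astype(np.float32))
        if s[0]<s[1]: a+=90
        e=np.linalg.eigh(np.cov(w.T))[1][:,1]
        out.append((np.round(c,0),round(a%180),np.round(s),round(np.degrees(np.arctan2(e[1],e[0]))%180),round(d["conf"],2)))
    return out
E
python3 - <<'E'
from h import *
print(Rn.from_quat(arm.current_orientation()).as_matrix().round(2))
Z=dict(shut_clamp=.008,open_clamp=.008,jar=.064,slim_pad=.004,broad_pad=.004,tile=.004,cork_mat=.004)
for n in("top","side"):
    p=arm.capture(n); print(n)
    for k,z in Z.items():
        print(k,*rect(p,k,z)); print('   lm',[(ray(p,d["point"],.004 if k in("jar","shut_clamp","open_clamp") else 0)[0].round(3),round(d["conf"],2)) for d in arm.landmark_of(p,k)])
E
```

```text
[[-0.95 -0.    0.3 ]
 [-0.3  -0.   -0.95]
 [ 0.   -1.    0.  ]]
top
shut_clamp (array([401., 153.]), 77, array([113.,  44.]), 88, 0.79) (array([581., 123.]), 179, array([ 45., 125.]), 178, 0.56)
   lm [(array([0.41 , 0.129]), 0.75), (array([0.602, 0.125]), 0.7)]
open_clamp (array([559., 337.]), 7, array([113.,  58.]), 6, 0.5)
   lm [(array([0.532, 0.351]), 0.54), (array([0.521, 0.34 ]), 0.22)]
jar (array([ 549., -111.]), 152, array([45., 50.]), 151, 0.76) (array([578.,  13.]), 178, array([43., 49.]), 11, 0.75)
   lm [(array([ 0.552, -0.109]), 0.78), (array([0.585, 0.022]), 0.48), (array([0.596, 0.122]), 0.45)]
slim_pad (array([528., 349.]), 165, array([ 53., 169.]), 166, 0.93)
   lm [(array([0.529, 0.353]), 0.74)]
broad_pad (array([ 564., -114.]), 5, array([169., 101.]), 4, 0.56)
   lm [(array([ 0.562, -0.102]), 0.61), (array([ 0.558, -0.123]), 0.39)]
tile (array([592., 116.]), 80, array([79., 79.]), 73, 0.75) (array([528., 349.]), 167, array([ 51., 170.]), 168, 0.17)
   lm [(array([0.594, 0.121]), 0.64)]
cork_mat (array([ 483., -344.]), 88, array([108., 106.]), 163, 0.63)
   lm [(ar
[... 300 characters left out ...]
  lm [(array([0.528, 0.357]), 0.85)]
jar (array([544., -86.]), 110, array([41., 93.]), 108, 0.89) (array([568., 159.]), 80, array([77., 76.]), 70, 0.73) (array([571.,  40.]), 114, array([42., 86.]), 116, 0.67)
   lm [(array([0.579, 0.018]), 0.76), (array([ 0.56 , -0.113]), 0.72)]
slim_pad (array([525., 353.]), 167, array([ 51., 168.]), 168, 0.83)
   lm [(array([0.522, 0.35 ]), 0.87)]
broad_pad (array([ 563., -112.]), 5, array([170., 105.]), 6, 0.6)
   lm [(array([ 0.567, -0.115]), 0.85)]
tile (array([591., 120.]), 80, array([81., 80.]), 87, 0.71)
   lm [(array([0.584, 0.12 ]), 0.94)]
cork_mat (array([ 481., -340.]), 112, array([103., 105.]), 117, 0.55)
   lm [(array([ 0.488, -0.341]), 0.65)]
```

```bash
cat >> h.py <<'E'
def q(phi):
    z=np.array([np.cos(phi),np.sin(phi),0]);y=np.array([0,0,-1.])
    return Rn.from_matrix(np.c_[np.cross(y,z),y,z]).as_quat()
def best(xy,z,phi):
    """of phi and phi+pi, the orientation nearest in joints"""
    c=[]
    for f in(phi,phi+np.pi):
        s=arm.solve_ik([*xy,z],q(f))
        if s is not None: c.append((np.abs(np.array(s)-arm.current_joint_pos()).max(),f))
    return q(min(c)[1])
E
python3 - <<'E'
from h import *
p=arm.capture("side")
for u in[(400,15),(415,72),(483,70),(425,65),(470,65),(456,105),(470,12)]: print(u,ray(p,u,0)[0].round(2))
cv2.imwrite("pics/top_full.png",arm.capture("top")["image"][:,:,::-1])
for xy,ph in[((.554,-.111),1.57),((.483,-.342),1.57),((.529,.355),3.0+1.57),((.563,-.113),1.57+.09),((.602,.124),1.57),((.5265,.351),2.915-1.57),((.5915,.118),0)]:
    print(xy,[arm.solve_ik([*xy,z],q(ph+k)) is not None for z in(.2,.01) for k in(0,np.pi)])
E
```

```text
(400, 15) [ 0.61 -1.12]
(415, 72) [ 0.46 -0.74]
(483, 70) [ 0.23 -0.84]
(425, 65) [ 0.43 -0.79]
(470, 65) [ 0.28 -0.86]
(456, 105) [ 0.29 -0.6 ]
(470, 12) [ 0.35 -1.25]
(0.554, -0.111) [True, True, True, True]
(0.483, -0.342) [True, True, True, True]
(0.529, 0.355) [True, True, True, True]
(0.563, -0.113) [True, True, True, True]
(0.602, 0.124) [True, True, True, True]
(0.5265, 0.351) [True, True, True, True]
(0.5915, 0.118) [True, True, True, True]
```

View pics/top_full.png

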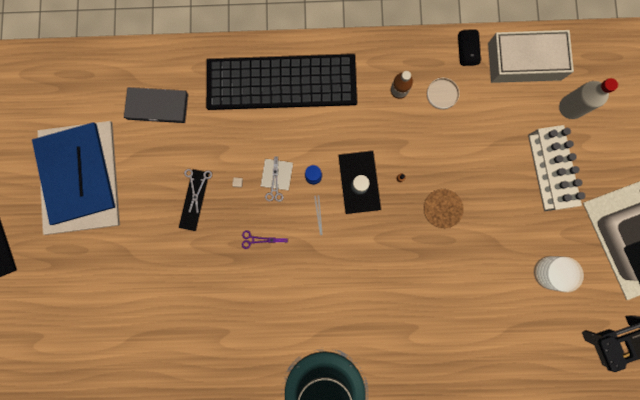

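```bash
cat >> h.py <<'E'
def over(xy,phi,z=.2):
    o=best(xy,z,phi); arm.movep([*xy,z],o); return o
def pick(xy,phi,z,newtons,opening,up=.2):
    over(xy,phi); arm.command_gripper(opening,newtons)
    arm.move_straight([*xy,.06+z],v=.2)
    s=arm.move_straight([*xy,z],v=.06,stop_force=8)
    print("touch" if s else "free",arm.current_eef_pos().round(4))
    arm.command_gripper(0,newtons); print("width",arm.current_gripper_width())
    arm.move_straight([*xy,up],v=.15); print("width up",arm.current_gripper_width(),arm.current_time())
def place(xy,phi,z,opening,up=.2):
    over(xy,phi); arm.move_straight([*xy,z+.04],v=.2)
    s=arm.move_straight([*xy,z],v=.04,stop_force=5)
    print("touch" if s else "free",arm.current_eef_pos().round(4),arm.current_gripper_width())
    arm.command_gripper(opening); arm.hold(.4)
    arm.move_straight([*xy,up],v=.15); print("t",arm.current_time())
E
python3 - <<'E'
from h import *
arm.move_straight([.193,-.6,.3])
o=over((.554,-.111),np.pi/2,.25)
p=arm.capture("wrist"); cv2.imwrite("pics/w1.png",p["image"][:,:,::-1])
print(arm.current_eef_pos(),arm.current_time())
for k in ("jar","broad_pad"):
  print(k,[(ray(p,d["point"],.004)[0].round(3),round(d["conf"],2)) for d in arm.landmark_of(p,k)],rect(p,k,.004 if k!="jar" else .064))
E
```

```text
[ 0.55388473 -0.11219219  0.24994994] 5.3667
jar [(array([0.582, 0.012]), 0.93), (array([ 0.552, -0.115]), 0.72)] [(array([587.,   5.]), 114, array([44., 57.]), 106, 0.94), (array([ 556., -112.]), 180, array([43., 48.]), 5, 0.75)]
broad_pad [(array([ 0.564, -0.114]), 0.95)] [(array([ 564., -113.]), 5, array([170., 100.]), 5, 0.64)]
```

View pics/w1.png

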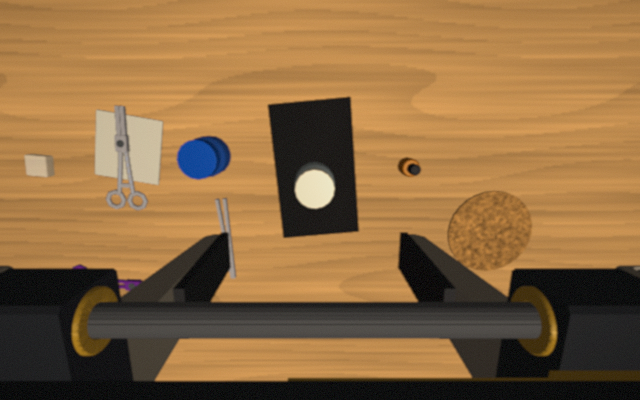

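The wrist view shows the jar lid at (314,188) on the broad pad between the fingers, and its measured position (0.554, -0.112) agrees with the earlier estimates. Next, the jar goes to the cork mat.

```bash
python3 - <<'E'
from h import *
pick((.554,-.112),np.pi/2,.0155,15,.09)
place((.483,-.342),np.pi/2,.0150,.075)
# look over the open clamp
o=over((.50,.355),np.pi/2,.25)
p=arm.capture("wrist"); cv2.imwrite("pics/w2.png",p["image"][:,:,::-1])
for k,z in (("open_clamp",.008),("slim_pad",.004)):
  print(k,[(ray(p,d["point"],.004)[0].round(3),round(d["conf"],2)) for d in arm.landmark_of(p,k)],rect(p,k,z))
print(ray(p,[320,200],.01))
p=arm.capture("top")
print([(ray(p,d["point"],.004)[0].round(3),d["conf"]) for d in arm.landmark_of(p,"jar")],rect(p,"jar",.064))
E
```

```text
free [ 0.5543 -0.112   0.0158]
width 0.047432949811202905
width up 0.04764051038016798 10.1417
touch [ 0.4826 -0.3417  0.0155] 0.04746039463349692
t 15.2583
open_clamp [(array([0.532, 0.343]), 0.74)] [(array([552., 344.]), 174, array([ 78., 120.]), 174, 0.59)]
slim_pad [(array([0.53 , 0.356]), 0.78)] [(array([527., 352.]), 167, array([ 50., 170.]), 167, 0.85)]
[[0.47437978 0.34581196]]
[(array([ 0.473, -0.347]), 0.79), (array([0.587, 0.012]), 0.65)] [(array([ 478., -336.]), 88, array([53., 42.]), 107, 0.9), (array([578.,  13.]), 178, array([43., 49.]), 12, 0.7)]
```

View pics/w2.png

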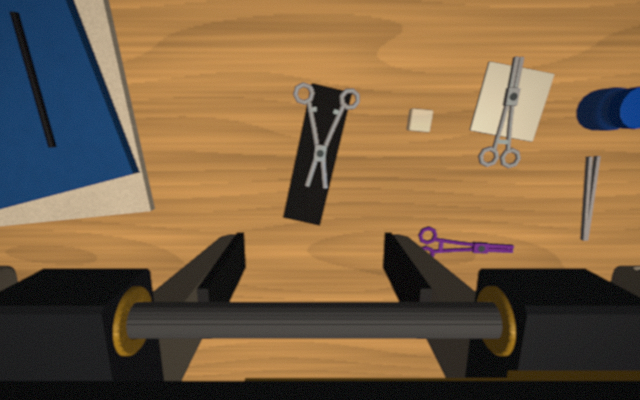

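The wrist view shows the open clamp's hinge at (320,154), the ring midpoint at (327,95) and the jaw tips near (316,187). The shut clamp's hinge is at (513,97). I'll compute both poses from these pixels.

```bash
python3 - <<'E'
from h import *
p=arm.capture("wrist")
for h,r,t in(((320,154),(327,95.5),(316.5,187)),((513,97),(500,156.5),(517.5,58))):
    H=ray(p,h,.012)[0]; R=ray(p,r,.009)[0]; T=ray(p,t,.009)[0]; d=R-T
    print(H.round(4),np.degrees(np.arctan2(d[1],d[0])).round(1),np.linalg.norm(R-H).round(3),np.linalg.norm(T-H).round(3))
E
```

```text
[0.5314 0.3471] -6.4 0.068 0.041
[0.5971 0.122 ] 177.3 0.069 0.043
```

```bash
python3 - <<'E'
from h import *
D=np.radians
pick((.531,.348),D(83.6),.0065,25,.05)
place((.563,-.113),D(95),.0068,.04)
over((.56,.10),np.pi/2,.25)
p=arm.capture("wrist"); cv2.imwrite("pics/w3.png",p["image"][:,:,::-1])
for k,z in (("open_clamp",.008),("shut_clamp",.008),("tile",.004),("broad_pad",.004)):
  print(k,[(ray(p,d["point"],.004)[0].round(3),round(d["conf"],2)) for d in arm.landmark_of(p,k)],rect(p,k,z))
E
```

```text
free [0.5312 0.3483 0.0069]
width 0.013793092657773932
width up 0.013726252883341403 23.125
touch [ 0.5626 -0.1128  0.0065] 0.013860899467124687
t 29.1417
open_clamp [(array([ 0.564, -0.115]), 0.79)] [(array([ 583., -110.]), 4, array([121.,  79.]), 6, 0.63)]
shut_clamp [(array([0.599, 0.125]), 0.97), (array([0.409, 0.132]), 0.8)] [(array([411., 122.]), 90, array([62., 15.]), 89, 0.95), (array([579., 121.]), 174, array([ 50., 126.]), 177, 0.69)]
tile [(array([0.592, 0.117]), 0.81)] [(array([593., 118.]), 81, array([81., 81.]), 94, 0.68)]
broad_pad [(array([ 0.559, -0.112]), 0.65), (array([ 0.562, -0.117]), 0.6)] [(array([ 564., -113.]), 4, array([171., 102.]), 5, 0.88)]
```

View pics/w3.png

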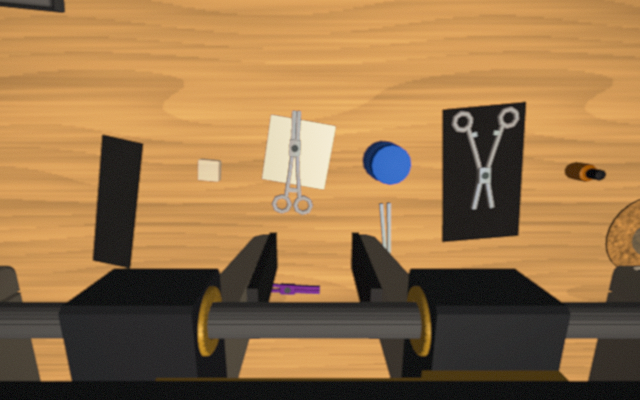

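The open clamp's hinge is at (485,176), centred on the broad pad. The shut clamp's hinge is at (295,149), which gives (0.598, 0.122). Next are the shut clamp to the slim pad and the jar to the tile.

```bash
python3 - <<'E'
from h import *
D=np.radians
pick((.598,.122),D(87.5),.0065,25,.045)
place((.527,.352),D(77),.0068,.04)
over((.56,.20),np.pi/2,.25)
p=arm.capture("wrist"); cv2.imwrite("pics/w4.png",p["image"][:,:,::-1])
for k,z in (("shut_clamp",.008),("slim_pad",.004),("tile",.004)):
  print(k,[(ray(p,d["point"],.004)[0].round(3),round(d["conf"],2)) for d in arm.landmark_of(p,k)],rect(p,k,z))
E
```

```text
free [0.5983 0.1222 0.0069]
width 0.013516896552360253
width up 0.013211408283763 35.125
touch [0.5266 0.3518 0.0066] 0.01337133110475233
t 40.3833
shut_clamp [(array([0.411, 0.131]), 0.92), (array([0.527, 0.356]), 0.58)] [(array([505., 348.]), 157, array([ 48., 125.]), 165, 0.8), (array([420., 187.]), 107, array([49., 71.]), 85, 0.73), (array([529., 350.]), 167, array([ 50., 168.]), 167, 0.5)]
slim_pad [(array([0.531, 0.355]), 0.79)] [(array([528., 351.]), 167, array([ 53., 170.]), 167, 0.68)]
tile [(array([0.593, 0.117]), 0.69)] [(array([593., 118.]), 170, array([82., 82.]), 88, 0.58)]
```

View pics/w4.png

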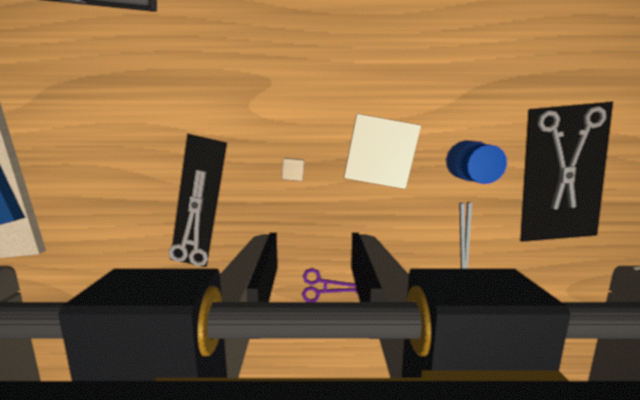

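The shut clamp lies along the slim pad with its hinge at (195,205), a few mm from the pad centre, and the tile is clear. Now the jar.

```bash
python3 - <<'E'
from h import *
pick((.4826,-.3417),0,.0155,15,.09)
place((.592,.118),0,.0150,.075)
over((.45,-.15),np.pi/2,.3)
p=arm.capture("top"); 
for k,z in (("jar",.064),("tile",.004),("shut_clamp",.008),("slim_pad",.004),("open_clamp",.008),("broad_pad",.004)):
  print(k,[(ray(p,d["point"],.004)[0].round(3),round(d["conf"],2)) for d in arm.landmark_of(p,k)],rect(p,k,z))
s=arm.capture("side")
a=cv2.resize(p["image"][120:260,160:420],None,fx=3,fy=3)[:,:,::-1]; cv2.imwrite("pics/f1.png",a)
cv2.imwrite("pics/f2.png",cv2.resize(s["image"][100:380,180:420],None,fx=2,fy=2)[:,:,::-1])
E
```

```text
free [ 0.4829 -0.3419  0.0159]
width 0.04694134903957337
width up 0.04751229382006801 48.2917
touch [0.5916 0.1179 0.0155] 0.04733710698382746
t 54.2
jar [(array([0.585, 0.122]), 0.8), (array([0.585, 0.008]), 0.65)] [(array([578.,  13.]), 178, array([43., 49.]), 7, 0.73), (array([587., 113.]), 179, array([46., 54.]), 21, 0.66), (array([582., 110.]), 79, array([75., 75.]), 88, 0.19)]
tile [(array([0.587, 0.119]), 0.69)] [(array([598., 119.]), 179, array([48., 52.]), 31, 0.61), (array([594., 116.]), 172, array([84., 85.]), 22, 0.6), (array([528., 349.]), 168, array([ 52., 169.]), 168, 0.58)]
shut_clamp [(array([0.515, 0.346]), 0.72), (array([0.527, 0.357]), 0.71), (array([0.413, 0.127]), 0.54)] [(array([412., 155.]), 99, array([ 34., 123.]), 94, 0.81), (array([505., 363.]), 175, array([ 41., 121.]), 167, 0.53)]
slim_pad [(array([0.516, 0.349]), 0.79)] [(array([533., 348.]), 168, array([ 51., 159.]), 169, 0.56)]
open_clamp [(array([ 0.564, -0.113]), 0.71)] [(array([587., -99.]), 176, array([56., 80.]), 23, 0.55)]
broad_pad [(array([ 0.557, -0.113]), 0.62)] [(array([ 565., -113.]), 2, array([173., 101.]), 160, 0.59)]
```

View pics/f1.png

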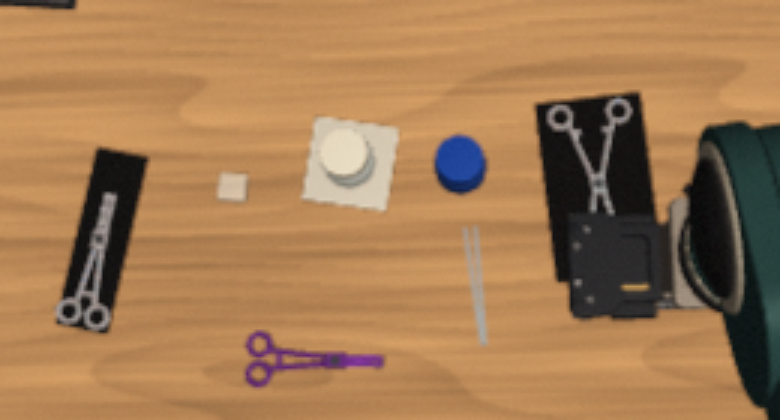

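View pics/f2.png

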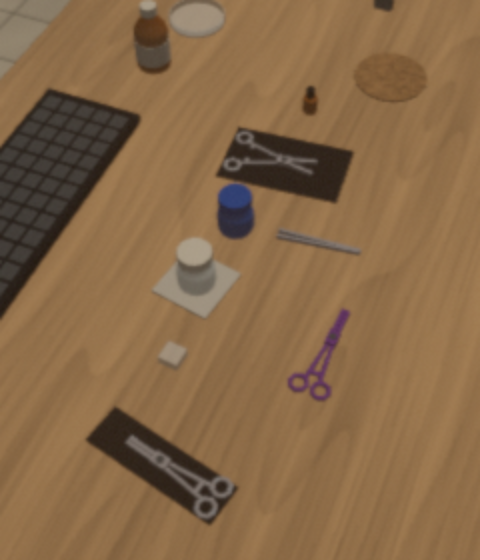

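The top view shows the jar standing on the tile with its lid at full-image (275,171). The shut clamp lies along the slim pad, hinge about (193,201), and the side view shows the cork mat empty. One last numeric check, then I hand in.

```bash
python3 - <<'E'
from h import *
p=arm.capture("top")
f=lambda u,v,z:ray(p,(160+u/3,120+v/3),z)[0].round(4)
print("lid",f(346,152,.064),"tile",f(351,164,.004),"hinge",f(99,243,.012),"slimpad",np.mean([f(*c,.004) for c in((98,148),(147,157),(108,332),(57,322))],axis=0),"open",f(599,184,.012))
E
```

```text
lid [0.5903 0.1132] tile [0.5902 0.1151] hinge [0.5214 0.3495] slimpad [0.526   0.34855] open [ 0.5632 -0.1152]
```

```bash
python3 - <<'E'
from h import *
arm.close_job()
E
```

```text
the job is handed in; nothing more can be done
```

The job is handed in, and by my last checks everything is in its place. I set the jar down on the cork mat and let go of it. Then I moved the open clamp to the broad pad, the shut clamp to the slim pad, and the jar to the white tile. The last placing was finished at about 54 s, and no look-alike was touched.

**Last checks (camera estimates):**
- **Jar:** upright, about 2 mm from the tile centre.
- **Shut clamp:** hinge about 5 mm from the slim pad centre, lying along the pad.
- **Open clamp:** hinge about 2 mm from the broad pad centre, lying along the pad.
- **Cork mat:** empty in the side view.

**Readings that disagreed:** a few network estimates were off by about 10 mm or more. One took the whole slim pad for the shut clamp. In the final top view the gripper hid part of the open clamp, and the jar hid part of the tile. For the jar and the shut clamp I relied on points I picked in the image and the commanded poses. For the open clamp I also used the network's hinge point, which agreed with them. The hand-in gives no verdict.

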